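# Tighten a sight-glass ring with a two-pin spanner

## Robot

A 6-joint arm with a two-finger parallel gripper is mounted at the origin on a cart in front of the work surface, level with it; the furniture and walls round the work are solid. World frame = base frame: x ahead of the robot, y to its left, z up, the work surface at z = 0. Lengths are in m, angles in rad, forces in N, time in s.
With the tool pointing down it reaches from about 0.35 to 0.975 m from the base axis. Payload 4.9 kg.
Tool frame: the origin (TCP) lies on the centre line of the jaws, within the pads' length; the fingertips stand manip.tcp_to_tips ahead of it and the grasp point (between the pads) is the TCP (manip.tcp_to_tips is the distance from the TCP to the fingertips, in m); y points along the fingers, z is the direction in which the jaws open and shut, and the axes are right-handed (so a half turn about y gives the same grasp; the last joint's range is limited). The gripper opens to 85 mm and grips with 20 to 120 N. Pads are 22 mm wide; open, the fingers measure 114 mm over their backs; the gripper's body (76 mm by 85 mm) begins 54 mm behind the grasp point. The pads swing forward as they close: fully open they stand 13 mm farther back than shut.
Start: joints at [-1.279, 0.053, 1.613, -0, 1.476, -0.119], TCP at [0.25, -0.573, 0.25] pointing down, gripper open.
Joint ranges: [-3.01, 3.01], [-1.01, 2.22], [0.06, 2.58], [-1.02, 4.17], [0.09, 2.62], [-3.14, 3.14]. Speed limits (rad/s): [2.57, 2.57, 3.14, 3.14, 3.14, 3.14].

## Interface

Orientations are given as a unit quaternion [w, x, y, z].
In Python, from plant import manip gives the robot as it stands.
- The arm moves only by the tool apply_moves, never from a script. Its argument "moves" is a list of rows, each a list of 7 numbers: the gripper's target within -1 to 1 (shut at 1, half-way at 0, fully open at -1), then the shift along the tool's x, y, z in mm, then the turn, a rotation vector about the tool's x, y, z in degrees. A call has 1 to 20 rows; each row shifts and turns the commanded pose from where the row before left it, along the tool's axes as they then stand; what a row does not reach is not made up. A row lasts 1/10 s, in which the tool goes at most 50 mm and 8.59 degrees, less where a joint would pass 70% of its speed; a pose out of reach is approached as far as the arm can. A call with a gripper value outside its range is refused whole. The fingers move at their own pace and stop on an object; the grip force is fixed at half the most. Time passes only in rows, so rows that do not move let the fingers close. It gives the time, the measured TCP pose, the force and the opening at its end, in the units of the state.
- manip.state(): the state, without advancing time (a new reading comes with each control period).
- manip.grab_frame(name): name is "scene" or "top"; returns the picture (480x640x3 uint8, blue, green, red); there is no depth.
- manip.calibration(name): a dict with "mtx" (3x3 intrinsics, pixels), "T" (4x4, takes a point from camera to world coordinates). Camera axes: x right, y down, z forward; pixel columns grow to the right and rows downward; lengths in m; the calibration is good to about 2 mm. A picture is of the moment at which its call begins. calibration takes no time and is no camera call.
- manip.job_done(): hands the job in, once; it reports no verdict.
The state is a dict: "time": time; "joint_pos": joint angles; "joint_vel": joint speeds; "joint_efforts": joint torques, N m; "tool_pos": TCP position; "tool_rot": TCP orientation; "contact_force": force on the tool from outside, world axes, zero at the start; "ft_torque": the same for the moment, N m; "gripper_width": opening from 0.0 (shut) to 1.0 (fully open).
Only numpy, scipy, OpenCV 4.12 (cv2) and the standard library are available. Lean on these libraries where they do the work, as an engineer would, in place of code of your own. Each camera call takes 0.05 s, during which the arm holds its last target. There are 200 camera calls.

## Task

The sight glass of the washer's water filter has just been renewed and its ring is only finger-tight. Take the orange two-pin spanner from the kit tray, find the ring's holes with its pins, and turn the ring clockwise until it has clearly nipped the glass gasket tight, without forcing it; then stand the spanner back in its pocket in the tray. Press only lightly on the ring, and leave the tape, the dropper bottle and the dosing cup where they are.

Things in the scene. Friction and masses are not known exactly. Their poses are not given: they have to be found in the camera images.
- spanner_bar (a point): Centre of the orange T-bar (90 x 14 x 18 mm) of the two-pin spanner, which stands pins down in the tray pocket, about 0.22 kg. x runs along the bar, z up the spanner. A 14 mm stem, free for 34 mm, joins the bar to a round dark steel head 54 mm across and 14 mm thick, whose underside (2 mm chamfer) lies 55 mm below this point. Any grasp across the bar will do.
- spanner_pins (a point): Point on the spanner's axis midway between its two pin tips, 61 mm below the centre of the T-bar; axes as spanner_bar. The two round pins, 4.5 mm thick with tapered tips, stand 6 mm out of the head's underside, 22 mm either side of the axis along x, the line of the bar.
- ring_face (a point): Centre of the upper face of the filter's aluminium retaining ring (55 mm outside, 33 mm inside, 10 mm thick), 84 mm above the worktop; z up. It belongs to the fixed brass filter body and does not turn with the ring. Four 8 mm holes go through the ring, 90 degrees apart, 22 mm from its centre; only sight or feel tells their direction, as the thread may start anywhere.
- bore_mouth (a point): Centre of the mouth of the filter's bore, 56 mm across, 96 mm above the worktop, in the brass filter held fast in a blue vice. The ring's face lies 12 mm down; the bore guides the 54 mm head. Pins that miss the holes stand on the ring, 6 mm higher than when home; pressed with 2 to 8 N and turned they slide, leaving the ring still, and drop in within a quarter turn, head on the ring.
- ring (a joint): How far the ring is still unscrewed, rad: 0 where it meets the gasket under the glass, positive when looser (counter-clockwise from above); 0.5 to 1.0 at the start. The thread takes a steady 0.25 N m to turn; the ring sinks by less than 0.3 mm.
- gasket (a joint): How far the ring has been turned on, clockwise, after it met the gasket at ring = 0 (which then stays 0), rad: 0 at the start. The gasket yields from 0.35 N m on and takes 4 N m more for each rad: 0.5 N m at 0.04, where the ring is tight, 1 N m at 0.17, beyond which the gasket is crushed. Released, it keeps what it has up to about 0.09, or springs back to that.
- pocket (a point): Round pocket, 62 mm across, of the grey fixed kit tray (150 x 92 mm), where the spanner starts and ends. This point is the top centre of the 31 mm stud in its middle, 12 mm above the worktop: the underside of the spanner's head rests on it, the pins hanging free beside it. The pocket's rim is 12 mm higher. Any yaw of the spanner will do. z up.
- tape_roll: Roll of black tape lying flat on the worktop, 58 x 56 x 19 mm, a bystander; origin at the centre of its underside.
- dropper_bottle: Small brown dropper bottle standing on the worktop, 33 mm across, 102 mm high, a bystander; origin at the centre of its underside.
- dosing_cup: White dosing cup standing on the worktop, 66 mm across, 50 mm high, a bystander; origin at the centre of its underside.
There are look-alikes about, which are no part of the job. Of the things like the part that bears pocket, leave any that is black; of the rest the larger one is meant.

How it is judged:
By the outcome, as a careful person would: the job done as asked, in the order asked, and still so for the second after the job is handed in, with the robot touching nothing.
It also fails if it takes over 64 s, if anything falls off the work surface, if the arm or the gripper's body presses on something with over 40 N, if the wrist force passes 120 N, or if a joint passes its speed limit or range.

## Working session

There is one attempt and no reset: what is moved stays moved. The work goes in short steps, Python scripts to look and compute and a tool call to move; the robot and the scene stay as the last step left them, time stands still between calls to the robot, and variables do not carry over. Pictures are saved under pics/ and viewed, about 8 in all and at most 12, crops included, and the job is handed in when it is done.

Besides the shell and the picture viewer there is one more tool, called after "Emit:" as name([rows], argument=value, ...), one row to a line, values as JSON. apply_moves: Moves the arm, as the interface text tells. Its arguments: {"type":"object","properties":{"moves":{"type":"array","items":{"type":"array","items":{"type":"number"}}}},"required":["moves"]}

```bash
mkdir -p pics; ls; python3 - <<'E'
from plant import manip
import cv2,numpy as np
np.set_printoptions(precision=4,suppress=True)
for n in("scene","top"):
    cv2.imwrite(f"pics/{n}0.png",manip.grab_frame(n)); c=manip.calibration(n); print(n,c["mtx"],c["T"])
print(manip.tcp_to_tips,manip.state())
E
```

```text
pics
scene [[500.9231   0.     320.4359]
 [  0.     500.9231 238.2271]
 [  0.       0.       1.    ]] [[-0.5316 -0.5158  0.6718 -0.3434]
 [-0.8467  0.3034 -0.4371  0.6049]
 [ 0.0216 -0.8012 -0.598   0.8319]
 [ 0.      0.      0.      1.    ]]
top [[498.3636   0.     322.648 ]
 [  0.     498.3636 237.8056]
 [  0.       0.       1.    ]] [[-0.0235 -0.9742  0.2244  0.1927]
 [-0.9997  0.0213 -0.0124  0.0468]
 [ 0.0073 -0.2246 -0.9744  1.5312]
 [ 0.      0.      0.      1.    ]]
0.019 {'time': 0.1, 'joint_pos': array([-1.279 ,  0.0533,  1.6142, -0.    ,  1.476 , -0.119 ]), 'joint_vel': array([-0.0005, -0.0014, -0.0022,  0.0006, -0.0015, -0.0016]), 'joint_efforts': array([  0.0007, -39.4908, -37.1363,  -0.0001,   0.0039,  -0.    ]), 'tool_pos': array([ 0.2494, -0.5725,  0.2491]), 'tool_rot': array([ 0.1442, -0.1443,  0.6929, -0.6915]), 'contact_force': array([ 0.844 , -0.2972,  0.4475]), 'ft_torque': array([ 0.0201, -0.0167,  0.0315]), 'gripper_width': 0.9995461016131869}
```

View pics/scene0.png

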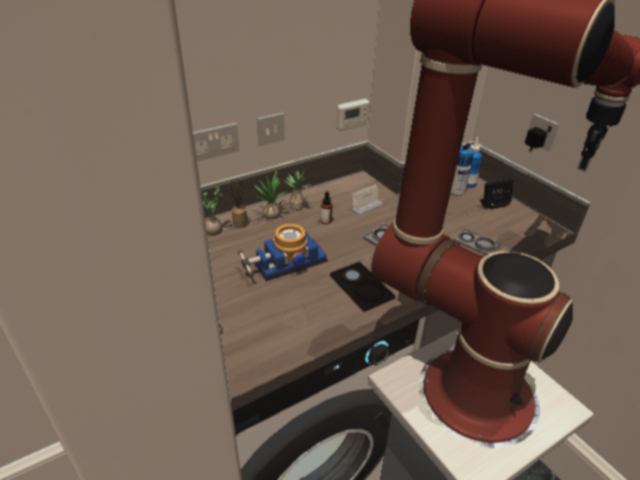

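View pics/top0.png

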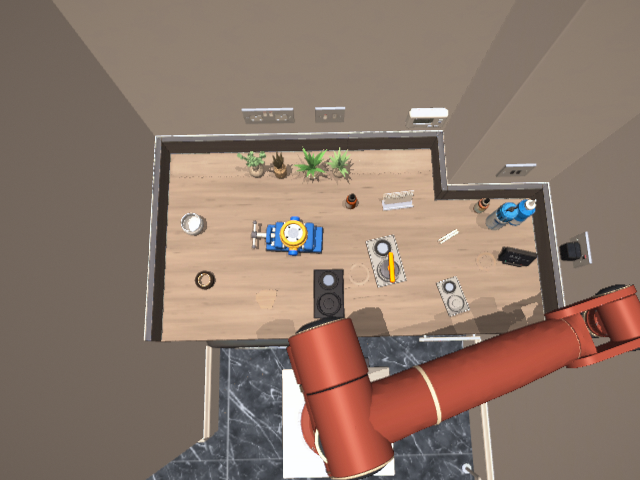

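The scene view shows the filter in the blue vice at (291,240), with the arm hiding the trays. In the top view:
- **Trays that could be mistaken for the right one:** black (329,292), which is excluded; small grey (452,297); larger grey with the orange spanner (387,262), which I choose.
- **Filter:** blue vice at (293,234).
- **Bystanders:** tape (204,280), bottle (351,201), cup (192,223).

Next I take a close crop and a measurement.

```bash
cat > h.py <<'E'
from plant import manip
import cv2,numpy as np
np.set_printoptions(precision=4,suppress=True)
def ray(n,uv,z):
    c=manip.calibration(n); d=c["T"][:3,:3]@np.linalg.solve(c["mtx"],[uv[0],uv[1],1]); o=c["T"][:3,3]
    return o+d*(z-o[2])/d[2]
def px(n,p):
    c=manip.calibration(n); q=c["mtx"]@(np.linalg.inv(c["T"])@np.r_[p,1])[:3]; return q[:2]/q[2]
def blobs(im,lo,hi,amin=15):
    m=cv2.inRange(cv2.cvtColor(im,cv2.COLOR_BGR2HSV),lo,hi)
    return [c for c in cv2.findContours(m,cv2.RETR_EXTERNAL,cv2.CHAIN_APPROX_NONE)[0] if cv2.contourArea(c)>amin]
E
python3 - <<'E'
from h import *
f=np.mean([manip.grab_frame("top") for _ in range(6)],0).astype(np.uint8)
cv2.imwrite("pics/avg.png",f)
for c in blobs(f,(10,120,110),(35,255,255)):
    r=cv2.minAreaRect(c); b=cv2.boxPoints(r); print(r,cv2.contourArea(c))
    for z in(.096,.0765): print(z,ray("top",r[0],z),[ray("top",p,z)[:2] for p in b])
a=cv2.resize(f[205:265,260:330],None,fx=8,fy=8,interpolation=cv2.INTER_CUBIC)[:,:400+160]
b=cv2.resize(f[230:290,360:390+20],None,fx=8,fy=8,interpolation=cv2.INTER_CUBIC)
im=np.hstack([a,b]); im=cv2.resize(im,None,fx=.8,fy=.8); cv2.imwrite("pics/crop1.png",im); print(im.shape)
E
```

```text
((391.0, 267.0), (30.0, 6.0), 90.0) 129.0
0.096 [ 0.4314 -0.1688  0.096 ] [array([ 0.4762, -0.1624]), array([ 0.4758, -0.1801]), array([ 0.3872, -0.1752]), array([ 0.3876, -0.1577])]
0.0765 [ 0.4346 -0.1718  0.0765] [array([ 0.48  , -0.1653]), array([ 0.4797, -0.1832]), array([ 0.3899, -0.1782]), array([ 0.3903, -0.1605])]
((293.2500305175781, 233.75001525878906), (26.870054244995117, 27.577163696289062), 45.0) 573.5
0.096 [0.5374 0.1153 0.096 ] [array([0.5379, 0.1722]), array([0.5965, 0.1139]), array([0.5369, 0.0583]), array([0.4794, 0.1166])]
0.0765 [0.5421 0.1162 0.0765] [array([0.5426, 0.1739]), array([0.602 , 0.1148]), array([0.5416, 0.0585]), array([0.4833, 0.1176])]
(384, 768, 3)
```

View pics/crop1.png

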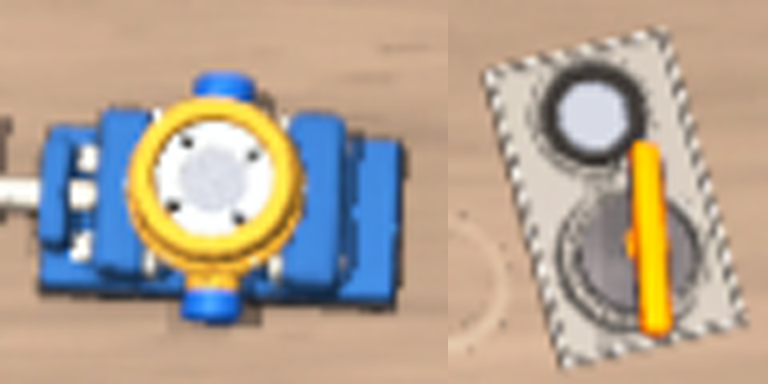

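The crop confirms the larger grey tray at (387,262), with the orange bar along image rows. The filter ring shows four dark holes at crop pixels (187,143), (252,155), (238,218), (174,206). Now refining these to sub-pixel.

```bash
python3 - <<'E'
from h import *
f=cv2.imread("pics/avg.png"); g=255-f.min(2).astype(float)
H=[]
for x,y in[(187,143),(252,155),(238,218),(174,206)]:
    u,v=(x+.5)/6.4-.5+260,(y+.5)/6.4-.5+205; i,j=int(round(u)),int(round(v))
    w=g[j-2:j+3,i-2:i+3].copy(); w=np.maximum(w-np.median(w),0); Y,X=np.mgrid[j-2:j+3,i-2:i+3]
    s=((w*X).sum()/w.sum(),(w*Y).sum()/w.sum()); H.append(ray("top",s,.084)); print((u,v),s,H[-1])
H=np.array(H);c=H.mean(0);d=H-c;print("ring c",c,np.hypot(*d[:,:2].T),np.degrees(np.arctan2(d[:,1],d[:,0])))
# white disc = bore opening
hsv=cv2.cvtColor(f,cv2.COLOR_BGR2HSV)
m=((hsv[...,1]<90)&(hsv[...,2]>120)).astype(np.uint8);m[:215]=0;m[252:]=0;m[:,:278]=0;m[:,309:]=0
ct=max(cv2.findContours(m,0,1)[0],key=cv2.contourArea);e=cv2.fitEllipse(ct);print("disc",e,ray("top",e[0],.084),ray("top",e[0],.096))
b=max([c for c in blobs(f,(10,120,110),(35,255,255)) if c[:,0,0].mean()<330],key=cv2.contourArea);e=cv2.fitEllipse(b);print("brass",e,ray("top",e[0],.096))
# bar
sub=f[245:290,380:402].astype(float);w=np.clip(sub[...,2]-sub[...,0]-70,0,100);Y,X=np.mgrid[245:290,380:402]
n,lab=cv2.connectedComponents((w>20).astype(np.uint8));k=np.argmax(np.bincount(lab.ravel())[1:])+1;w=w*(lab==k)
P=np.array([ray("top",(x,y),.076)[:2] for x,y in zip(X.ravel(),Y.ravel())]);ww=w.ravel();mu=(P*ww[:,None]).sum(0)/ww.sum();C=((P-mu)*ww[:,None]).T@(P-mu)/ww.sum();l,V=np.linalg.eigh(C);print("bar",mu,np.sqrt(12*l),np.degrees(np.arctan2(V[1,1],V[0,1])))
# pocket outline / tray
print([ray("top",((x+.5)/6.4-.5+360-70,(y+.5)/6.4-.5+230),.024)[:2] for x,y in[(628,256),(485,72),(663,30),(747,322),(563,365)]])
s=manip.state();from scipy.spatial.transform import Rotation as R
print(R.from_quat(s["tool_rot"],scalar_first=True).as_matrix())
E
```

```text
(288.796875, 226.921875) (np.float64(288.154711673699), np.float64(226.0267229254571)) [0.5644 0.1309 0.084 ]
(298.953125, 228.796875) (np.float64(299.84954407294833), np.float64(228.12310030395136)) [0.5572 0.0959 0.084 ]
(296.765625, 238.640625) (np.float64(297.8188679245283), np.float64(240.11446540880502)) [0.5205 0.1025 0.084 ]
(286.765625, 236.765625) (np.float64(285.88615664845173), np.float64(237.64936247723134)) [0.5288 0.1379 0.084 ]
ring c [0.5427 0.1168 0.084 ] [0.0258 0.0254 0.0264 0.0253] [  32.9895  -55.292  -147.1795  123.3784]
disc ((293.00958251953125, 232.22900390625), (17.030048370361328, 17.602542877197266), 79.43445587158203) [0.545  0.1165 0.084 ] [0.542  0.1159 0.096 ]
brass ((293.05023193359375, 234.1855926513672), (26.0417423248291, 28.343196868896484), 4.621295928955078) [0.5361 0.1159 0.096 ]
bar [ 0.4345 -0.1723] [0.0151 0.0876] -179.40123052454337
[array([ 0.4356, -0.1691]), array([ 0.5273, -0.1045]), array([ 0.5463, -0.192 ]), array([ 0.4026, -0.2242]), array([ 0.384 , -0.1355])]
[[-0.9168 -0.0001  0.3993]
 [-0.3993  0.0003 -0.9168]
 [-0.     -1.     -0.0003]]
```

Measurements hold up:
- **Bar:** (0.4345, -0.172), about 88 x 15 mm, lying along world x at about +0.6°. The pocket centre agrees within 3 mm.
- **Bore and ring:** about (0.543, 0.1165).
- **Holes:** about 33° modulo 90°. The eyeballed radius of about 21 mm fits the 22 mm given.

Moving above the bar.

Emit:
apply_moves([
  [-1,0,0,0,0,7.6,0],
  [-1,0,0,0,0,7.6,0],
  [-1,0,0,0,0,7.7,0],
  [-1,-18.9,7,-39.9,0,0,0],
  [-1,-18.9,7,-39.9,0,0,0],
  [-1,-18.9,7,-39.9,0,0,0],
  [-1,-18.9,7,-39.9,0,0,0],
  [-1,-18.9,7,-39.9,0,0,0],
  [-1,-18.9,7,-39.9,0,0,0],
  [-1,-18.9,7,-39.9,0,0,0],
  [-1,-18.9,7,-39.9,0,0,0],
  [-1,-18.9,7,-39.9,0,0,0],
  [-1,-18.9,7,-39.9,0,0,0],
  [-1,0,0,0,0,0,0],
  [-1,0,0,0,0,0,0],
])

```text
time: 1.9
tool_pos: [0.4343, -0.1713, 0.1803]
tool_rot: [-0.005, 0.005, -0.707, 0.707]
contact_force: [0.1, 0.6, -0.7]
gripper_width: 1.004
```

Emit:
apply_moves([
  [-1,0,20,0.2,0,0,0],
  [-1,0,20,0.3,0,0,0],
  [-1,0,20,0,0,0,0],
  [-1,0,20,0,0,0,0],
  [-1,0,15,0,0,0,0],
  [-1,0,10,0,0,0,0],
  [-1,0,5,0,0,0,0],
  [-1,0,0,0,0,0,0],
  [1,0,0,0,0,0,0],
  [1,0,0,0,0,0,0],
  [1,0,0,0,0,0,0],
  [1,0,0,0,0,0,0],
  [1,0,0,0,0,0,0],
  [1,0,0,0,0,0,0],
  [1,0,0,0,0,0,0],
  [1,0,0,0,0,0,0],
  [1,0,0,0,0,0,0],
  [1,0,0,0,0,0,0],
])

```text
time: 3.7
tool_pos: [0.4345, -0.1725, 0.0707]
tool_rot: [-0.004, 0.004, -0.707, 0.707]
contact_force: [-0.6, 1.3, 4.5]
gripper_width: 0.154
```

```bash
python3 - <<'E'
from h import *
s=manip.state(); print(s)
f=manip.grab_frame("top"); a=cv2.resize(f[200:320,330:450],None,fx=5,fy=5,interpolation=cv2.INTER_CUBIC)
cv2.imwrite("pics/g1.png",a)
E
```

```text
{'time': 3.7, 'joint_pos': array([-0.5375, -0.144 ,  2.1207,  0.0002,  1.1642,  1.0221]), 'joint_vel': array([-0.001 ,  0.0014,  0.0001, -0.0013,  0.0007,  0.0005]), 'joint_efforts': array([ -0.3954, -24.0125, -30.288 ,  -0.1872,  -0.1679,   0.0061]), 'tool_pos': array([ 0.4345, -0.1725,  0.0707]), 'tool_rot': array([-0.0042,  0.0037, -0.707 ,  0.7072]), 'contact_force': array([-0.5695,  1.2866,  4.5271]), 'ft_torque': array([ 0.1802,  0.0645, -0.0038]), 'gripper_width': 0.15447050078661975}
```

Emit:
apply_moves([
  [1,0,-5,0,0,0,0],
  [1,0,-10,0,0,0,0],
  [1,0,-15,0,0,0,0],
  [1,0,-20,0,0,0,0],
  [1,0,-25,0,0,0,0],
  [1,0,-25,0,0,0,0],
  [1,0,-20,0,0,0,0],
  [1,0,-10,0,0,0,0],
  [1,0,0,0,0,0,0],
  [1,0,0,0,0,0,0],
  [1,0,0,0,0,0,0],
])

```text
time: 4.85
tool_pos: [0.4333, -0.1719, 0.1985]
tool_rot: [0.003, -0.005, 0.708, -0.707]
contact_force: [-0.4, 0.3, -2.1]
gripper_width: 0.153
```

```bash
python3 - <<'E'
from h import *
s=manip.state(); print(s['tool_pos'],s['contact_force'],s['ft_torque'],s['gripper_width'])
f=manip.grab_frame("scene"); a=cv2.resize(f[150:310,230:430],None,fx=4,fy=4,interpolation=cv2.INTER_CUBIC)
cv2.imwrite("pics/g2.png",a)
E
```

```text
[ 0.4333 -0.1719  0.1985] [-0.3645  0.307  -2.1484] [-0.0134 -0.0493  0.0154] 0.15328296346988585
```

View pics/g2.png

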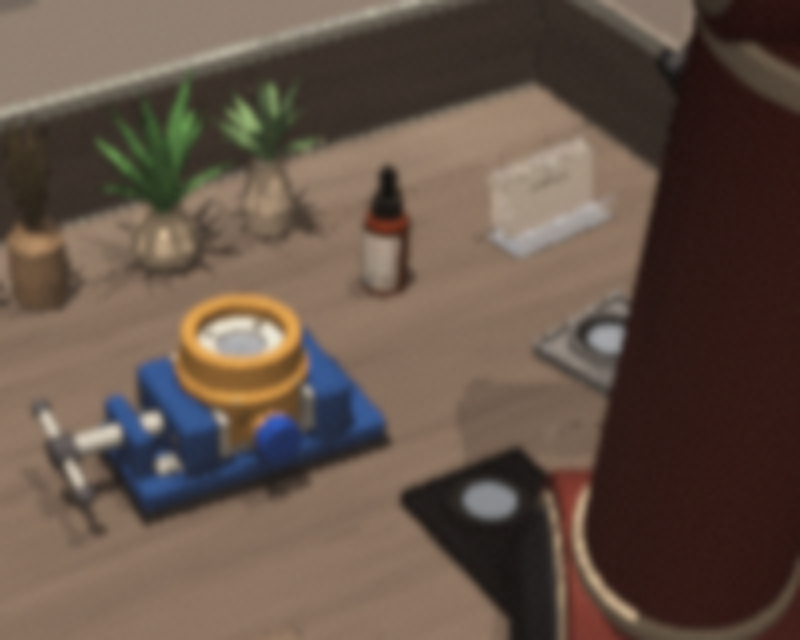

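Held weight reads 2.1 N, which matches the spanner. The scene crop shows the bore mouth clear at crop (241,330), the bottle at (386,235) undisturbed, and the vice. Next, to the filter.

Emit:
apply_moves([
  [1,-8,0,-20,0,0,0],
  [1,-14,0,-36,0,0,0],
  [1,-14,0,-36,0,0,0],
  [1,-14,0,-36,0,0,0],
  [1,-14,0,-36,0,0,0],
  [1,-14,0,-36,0,0,0],
  [1,-14,0,-36,0,0,0],
  [1,-14,0,-36,0,0,0],
  [1,-6.7,0,-15.2,0,0,0],
  [1,0,0,0,0,-6.9,0],
  [1,0,0,0,0,-6.9,0],
  [1,0,0,0,0,-6.9,0],
  [1,0,0,0,0,-6.9,0],
  [1,0,0,0,0,-6.9,0],
  [1,0,0,0,0,0,0],
  [1,0,0,0,0,0,0],
])

```text
time: 6.5
tool_pos: [0.5433, 0.1157, 0.1996]
tool_rot: [0.212, -0.213, 0.674, -0.674]
contact_force: [-1.0, -1.0, -0.3]
gripper_width: 0.149
```

```bash
python3 - <<'E'
from h import *
from scipy.spatial.transform import Rotation as R
s=manip.state(); print(s['tool_pos'],s['joint_pos'],s['contact_force'],s['ft_torque']);print(R.from_quat(s["tool_rot"],scalar_first=True).as_matrix())
f=np.mean([manip.grab_frame("scene") for _ in range(4)],0).astype(np.uint8); cv2.imwrite("pics/sc3.png",f)
a=cv2.resize(f[150:280,230:360],None,fx=6,fy=6,interpolation=cv2.INTER_CUBIC)[:600]
t=s['tool_pos']
for p in (np.r_[t[:2],.096],[.543,.1165,.096],[.5361,.1159,.096],t-[0,0,.0587],t):
    q=px("scene",p); print(p,q,(q+.5-[230,150])*6-.5)
cv2.imwrite("pics/g3.png",a)
E
```

```text
[0.5433 0.1157 0.1996] [ 0.0759 -0.0754  1.8258 -0.0002  1.3925  1.0363] [-1.0047 -1.0021 -0.3488] [-0.0377 -0.0342 -0.0154]
[[-0.8194 -0.0013  0.5732]
 [-0.5732 -0.0003 -0.8194]
 [ 0.0012 -1.     -0.0005]]
[0.5433 0.1157 0.096 ] [291.1382 231.7371] [369.3291 492.9224]
[0.543, 0.1165, 0.096] [290.909  231.9035] [367.9538 493.9209]
[0.5361, 0.1159, 0.096] [292.486  233.2403] [377.4163 501.9419]
[0.5433 0.1157 0.1409] [290.8929 216.8578] [367.8575 403.6466]
[0.5433 0.1157 0.1996] [290.5555 196.3901] [365.8332 280.8405]
```

View pics/g3.png

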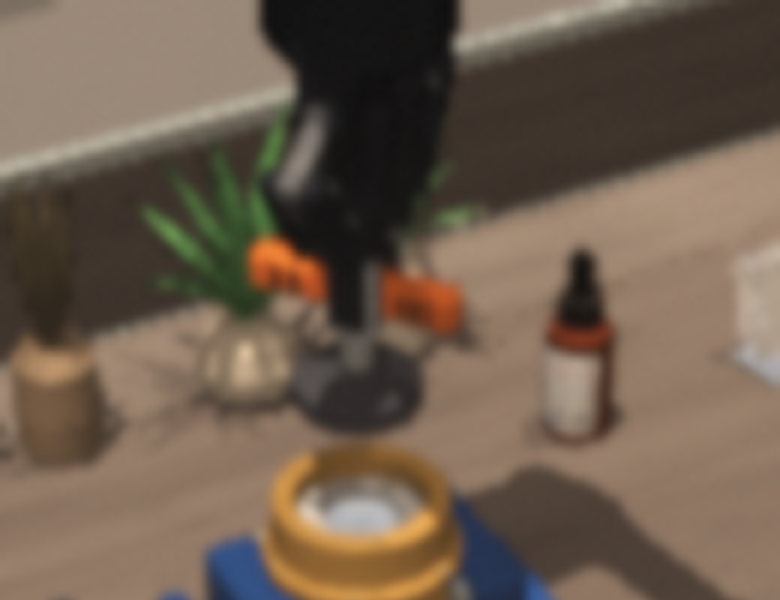

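The head hangs over the bore at crop (359,395), with the bore mouth at about (364,500). The bar spans crop x 250 to 462, which puts its middle left of the predicted TCP, so there is a small grip offset along the bar. Quantifying it.

```bash
python3 - <<'E'
from h import *
f=cv2.imread("pics/sc3.png"); t=manip.state()['tool_pos']
big=cv2.resize(f[150:280,230:360],None,fx=6,fy=6,interpolation=cv2.INTER_CUBIC)
hsv=cv2.cvtColor(big,cv2.COLOR_BGR2HSV)
m=cv2.inRange(hsv,(3,140,120),(16,255,255)); m[:225]=0;m[345:]=0;m[:,500:]=0
ys,xs=np.nonzero(m);print("bar x",xs.min(),xs.max(),"mid",(xs.min()+xs.max())/2)
d=np.array([.8194,.5732,0]);n=np.array([-.5732,.8194,0])
for off in(0,.002):
    P=[t-[0,0,.0037]+d*(off+a*.045)+n*b*.007+np.array([0,0,c*.009]) for a in(-1,1) for b in(-1,1) for c in(-1,1)]
    X=np.array([(px("scene",p)+.5-[230,150])*6-.5 for p in P]);print(off,"pred bar",X.min(0),X.max(0),"mid",(X[:,0].min()+X[:,0].max())/2)
print(ys[xs<260].mean(),ys[xs>452].mean())
b=cv2.inRange(hsv,(14,110,60),(30,255,255));b[:440]=0;b[:,:255]=0;b[:,480:]=0
for y in range(470,560,10):
    x=np.nonzero(b[y])[0];print(y,x.min(),x.max(),(x.min()+x.max())/2,end=' | ')
print()
g=hsv[...,2]
for y in(380,390,400,410,420):
    r=g[y,270:450].astype(float);dd=np.gradient(cv2.GaussianBlur(r[None],(9,1),0)[0]);print("head",y,270+dd[:60].argmin(),270+100+dd[100:].argmax())
A=np.array([[k*np.cos(a)*.027,k*np.sin(a)*.027,0] for k in[1] for a in np.linspace(0,6.28,90)])
X=np.array([(px("scene",t-[0,0,.0517]+p)+.5-[230,150])*6-.5 for p in A]);print("pred head mid",X.min(0),X.max(0))
E
```

```text
bar x 248 462 mid 355.0
0 pred bar [254.6922 234.7009] [476.3596 341.4857] mid 365.52588057224375
0.002 pred bar [250.1983 233.6067] [471.6894 340.3124] mid 360.9438839190428
261.8399071925754 304.26174496644296
470 279 440 359.5 | 480 273 446 359.5 | 490 269 448 358.5 | 500 268 449 358.5 | 510 269 449 359.0 | 520 268 450 359.0 | 530 266 454 360.0 | 540 264 456 360.0 | 550 265 457 361.0 | 
head 380 286 423
head 390 285 422
head 400 320 422
head 410 298 417
head 420 308 411
pred head mid [299.9582 351.4859] [433.395  426.1068]
```

Head axis (about 358.5) and brass axis (about 360) agree in the same view to about 0.5 mm, so the calibration bias cancels. Lowering by feel.

Emit:
apply_moves([
  [1,0,10,0,0,0,0],
  [1,0,15,0,0,0,0],
  [1,0,10,0,0,0,0],
  [1,0,4,0,0,0,0],
  [1,0,2,0,0,0,0],
  [1,0,1,0,0,0,0],
  [1,0,1,0,0,0,0],
  [1,0,0,0,0,0,0],
])

```text
time: 7.5
tool_pos: [0.5439, 0.116, 0.1578]
tool_rot: [-0.214, 0.213, -0.674, 0.674]
contact_force: [0.5, 0.3, -2.0]
gripper_width: 0.151
```

Emit:
apply_moves([
  [1,0,1,0,0,0,0],
  [1,0,1,0,0,0,0],
  [1,0,1,0,0,0,0],
  [1,0,1,0,0,0,0],
  [1,0,0,0,0,0,0],
])

```text
time: 8.0
tool_pos: [0.5435, 0.116, 0.1531]
tool_rot: [0.213, -0.214, 0.674, -0.674]
contact_force: [-1.1, -0.1, -1.4]
gripper_width: 0.15
```

Emit:
apply_moves([
  [1,0,1,0,0,0,0],
  [1,0,1,0,0,0,0],
  [1,0,1,0,0,0,0],
  [1,0,0,0,0,0,0],
])

```text
time: 8.4
tool_pos: [0.5434, 0.116, 0.15]
tool_rot: [0.213, -0.214, 0.674, -0.674]
contact_force: [-0.9, -0.1, -1.7]
gripper_width: 0.15
```

Emit:
apply_moves([
  [1,0,0.7,0,0,0,0],
  [1,0,0.7,0,0,0,0],
  [1,0,0.7,0,0,0,0],
  [1,0,0,0,0,0,0],
])

```text
time: 8.8
tool_pos: [0.5435, 0.116, 0.148]
tool_rot: [0.213, -0.214, 0.674, -0.674]
contact_force: [-2.6, 0.2, -2.1]
gripper_width: 0.152
```

Emit:
apply_moves([
  [1,0,0.7,0,0,0,0],
  [1,0,0.7,0,0,0,0],
  [1,0,0.6,0,0,0,0],
  [1,0,0,0,0,0,0],
])

```text
time: 9.2
tool_pos: [0.5435, 0.116, 0.1461]
tool_rot: [0.213, -0.214, 0.674, -0.674]
contact_force: [-2.8, 0.5, 0.1]
gripper_width: 0.154
```

Emit:
apply_moves([
  [1,0,0.7,0,0,0,0],
  [1,0,0.7,0,0,0,0],
  [1,0,0.6,0,0,0,0],
  [1,0,0,0,0,0,0],
])

```text
time: 9.6
tool_pos: [0.5435, 0.116, 0.144]
tool_rot: [0.213, -0.214, 0.674, -0.674]
contact_force: [-2.6, -1.5, -0.4]
gripper_width: 0.154
```

```bash
python3 - <<'E'
from h import *
s=manip.state(); print(s['tool_pos'],s['contact_force'],s['ft_torque'],s['joint_pos'][5])
E
```

```text
[0.5435 0.116  0.144 ] [-2.6452 -1.5064 -0.388 ] [-0.1496  0.5949  0.023 ] 1.0339442137708441
```

Emit:
apply_moves([
  [1,0.6,0.5,0,0,0,0],
  [1,0,0.5,0,0,0,0],
  [1,0,0.3,0,0,0,0],
  [1,0,0,0,0,0,0],
])

```text
time: 10.0
tool_pos: [0.5434, 0.1157, 0.1429]
tool_rot: [-0.214, 0.213, -0.674, 0.674]
contact_force: [-1.0, -0.3, -1.2]
gripper_width: 0.151
```

```bash
python3 - <<'E'
from h import *
s=manip.state(); print(s['tool_pos'],s['contact_force'],s['ft_torque'],s['joint_pos'][5])
E
```

```text
[0.5434 0.1157 0.1429] [-0.9561 -0.3122 -1.1652] [0.0422 0.2059 0.042 ] 1.0333561490518715
```

Emit:
apply_moves([
  [1,0.3,0.3,0,0,0,0],
  [1,0,0,0,0,2,0],
  [1,0,0,0,0,2,0],
  [1,0,0,0,0,2,0],
  [1,0,0,0,0,2,0],
  [1,0,0,0,0,2,0],
  [1,0,0,0,0,2,0],
  [1,0,0,0,0,0,0],
])

```text
time: 10.8
tool_pos: [0.5429, 0.1165, 0.1428]
tool_rot: [0.142, -0.142, 0.693, -0.692]
contact_force: [-1.4, 3.4, -0.0]
gripper_width: 0.154
```

```bash
cat > st.py <<'E'
from h import *
from scipy.spatial.transform import Rotation as R
s=manip.state(); z=R.from_quat(s["tool_rot"],scalar_first=True).as_matrix()[:,2]
print(s['time'],s['tool_pos'],'F',s['contact_force'],'M',s['ft_torque'],'j6',s['joint_pos'][5],'bar yaw',np.degrees(np.arctan2(z[1],z[0]))+90,s['gripper_width'])
E
python3 st.py
```

```text
10.8 [0.5429 0.1165 0.1428] F [-1.4427  3.3932 -0.0368] M [0.81   0.3743 0.1815] j6 1.2420312985593784 bar yaw 23.173885850171686 0.153766576673295
```

Emit:
apply_moves([
  [1,-0.1,0,-0.4,0,2,0],
  [1,0,0,0,0,2,0],
  [1,0,0,0,0,2,0],
  [1,0,0,0,0,2,0],
  [1,0,0,0,0,0,0],
])

```text
time: 11.3
tool_pos: [0.5428, 0.1168, 0.1428]
tool_rot: [0.094, -0.093, 0.702, -0.7]
contact_force: [-2.5, 5.1, 0.9]
gripper_width: 0.153
```

```bash
python3 st.py
```

```text
11.3 [0.5428 0.1168 0.1428] F [-2.537   5.1079  0.9217] M [0.9782 0.4515 0.2099] j6 1.3818722324176482 bar yaw 15.204523780226012 0.1529124818516525
```

Emit:
apply_moves([
  [1,0.1,0,-0.7,0,2,0],
  [1,0,0,0,0,2,0],
  [1,0,0,0,0,2,0],
  [1,0,0,0,0,2,0],
  [1,0,0,0,0,0,0],
])

```text
time: 11.8
tool_pos: [0.5428, 0.1172, 0.1428]
tool_rot: [0.045, -0.044, 0.706, -0.705]
contact_force: [-1.9, 4.6, 0.0]
gripper_width: 0.151
```

```bash
python3 st.py
```

```text
11.8 [0.5428 0.1172 0.1428] F [-1.8896  4.5692  0.045 ] M [0.9319 0.3522 0.1954] j6 1.5225683310088058 bar yaw 7.207096788879625 0.15112164306389245
```

Emit:
apply_moves([
  [1,0.2,0,-0.8,0,1.5,0],
  [1,0,0,0,0,1.5,0],
  [1,0,0,0,0,1.5,0],
  [1,0,0,0,0,1.5,0],
  [1,0,0,0,0,0,0],
])

```text
time: 12.3
tool_pos: [0.5425, 0.1175, 0.1428]
tool_rot: [0.007, -0.006, 0.707, -0.707]
contact_force: [-0.0, 4.6, -0.7]
gripper_width: 0.151
```

```bash
python3 st.py
```

```text
12.3 [0.5425 0.1175 0.1428] F [-0.012   4.6328 -0.6927] M [ 0.9331 -0.0553  0.1876] j6 1.6306029006441902 bar yaw 1.0930825012631828 0.15086959901125438
```

Emit:
apply_moves([
  [1,0,0,-0.4,0,1.5,0],
  [1,0,0,0,0,1.5,0],
  [1,0,0,0,0,1.5,0],
  [1,0,0,0,0,1.5,0],
  [1,0,0,0,0,0,0],
])

```text
time: 12.8
tool_pos: [0.5424, 0.1178, 0.1428]
tool_rot: [-0.03, 0.031, 0.707, -0.706]
contact_force: [-1.0, 3.9, 0.4]
gripper_width: 0.152
```

```bash
python3 st.py
```

```text
12.8 [0.5424 0.1178 0.1428] F [-0.9915  3.8845  0.3871] M [ 0.8758 -0.1093  0.3017] j6 1.736309414562417 bar yaw -4.919334860119406 0.15212366434648164
```

Emit:
apply_moves([
  [1,0,0,-0.2,0,1,0],
  [1,0,0,0,0,1,0],
  [1,0,0,0,0,1,0],
  [1,0,0,0,0,0,0],
  [1,0,0,0,0,0,0],
])

```text
time: 13.3
tool_pos: [0.5424, 0.118, 0.1428]
tool_rot: [-0.048, 0.049, 0.705, -0.705]
contact_force: [0.4, 4.1, 1.1]
gripper_width: 0.154
```

```bash
python3 st.py
```

```text
13.3 [0.5424 0.118  0.1428] F [0.4133 4.1492 1.0595] M [ 0.8971 -0.2092  0.2266] j6 1.7882077360728639 bar yaw -7.872395290849852 0.15360570011204383
```

Still thread torque only (about 0.2 to 0.3 N m). Continuing.

Emit:
apply_moves([
  [1,0,0,-0.3,0,1,0],
  [1,0,0,0,0,1,0],
  [1,0,0,0,0,1,0],
  [1,0,0,0,0,1,0],
  [1,0,0,0,0,0,0],
])

```text
time: 13.8
tool_pos: [0.5425, 0.1182, 0.1428]
tool_rot: [-0.073, 0.073, 0.703, -0.703]
contact_force: [0.4, 4.0, 0.3]
gripper_width: 0.15
```

```bash
python3 st.py
```

```text
13.8 [0.5425 0.1182 0.1428] F [0.3719 3.9848 0.2572] M [ 0.7855 -0.3469  0.236 ] j6 1.8590885746523227 bar yaw -11.90321198884439 0.15030208951210297
```

Emit:
apply_moves([
  [1,0,0,-0.3,0,1,0],
  [1,0,0,0,0,1,0],
  [1,0,0,0,0,1,0],
  [1,0,0,0,0,1,0],
  [1,0,0,0,0,0,0],
])

```text
time: 14.3
tool_pos: [0.5425, 0.1184, 0.1428]
tool_rot: [0.098, -0.098, -0.7, 0.7]
contact_force: [1.9, 2.9, 1.8]
gripper_width: 0.154
```

```bash
python3 st.py
```

```text
14.3 [0.5425 0.1184 0.1428] F [1.8856 2.917  1.8336] M [ 0.6022 -0.4016  0.1935] j6 1.9294366127012397 bar yaw -15.904635268786521 0.15434605979831062
```

Emit:
apply_moves([
  [1,0,0,-0.2,0,1,0],
  [1,0,0,0,0,1,0],
  [1,0,0,0,0,1,0],
  [1,0,0,0,0,1,0],
  [1,0,0,0,0,0,0],
])

```text
time: 14.8
tool_pos: [0.5426, 0.1187, 0.1427]
tool_rot: [-0.122, 0.122, 0.696, -0.696]
contact_force: [3.5, 2.4, 1.6]
gripper_width: 0.155
```

```bash
python3 st.py
```

```text
14.8 [0.5426 0.1187 0.1427] F [3.4556 2.4485 1.5585] M [ 0.4049 -0.4466  0.1254] j6 1.999598261277685 bar yaw -19.904851968878845 0.154967441282194
```

Emit:
apply_moves([
  [1,-0.3,0,-0.3,0,1,0],
  [1,0,0,0,0,1,0],
  [1,0,0,0,0,1,0],
  [1,0,0,0,0,1,0],
  [1,0,0,0,0,0,0],
])

```text
time: 15.3
tool_pos: [0.5428, 0.119, 0.1427]
tool_rot: [-0.146, 0.146, 0.692, -0.692]
contact_force: [0.3, 1.9, 3.4]
gripper_width: 0.152
```

```bash
python3 st.py
```

```text
15.3 [0.5428 0.119  0.1427] F [0.2529 1.869  3.4293] M [ 0.4196 -0.0996  0.4389] j6 2.0693813644843533 bar yaw -23.87934468146679 0.1521765573559829
```

Torque has risen to 0.44 N m, so the gasket is met. Small steps now, easing the press slightly.

Emit:
apply_moves([
  [1,0,-0.2,-0.2,0,1,0],
  [1,0,0,0,0,1,0],
  [1,0,0,0,0,0,0],
  [1,0,0,0,0,0,0],
])

```text
time: 15.7
tool_pos: [0.5427, 0.1191, 0.1427]
tool_rot: [0.158, -0.158, -0.689, 0.689]
contact_force: [0.4, 1.4, 3.2]
gripper_width: 0.154
```

```bash
python3 st.py
```

```text
15.7 [0.5427 0.1191 0.1427] F [0.367  1.3695 3.2473] M [ 0.3682 -0.0597  0.5478] j6 2.1041975386201064 bar yaw -25.8609691835688 0.15387055326369684
```

Emit:
apply_moves([
  [1,0,0,0,0,1,0],
  [1,0,0,0,0,0.7,0],
  [1,0,0,0,0,0,0],
  [1,0,0,0,0,0,0],
])

```text
time: 16.1
tool_pos: [0.5428, 0.1192, 0.1427]
tool_rot: [-0.169, 0.168, 0.687, -0.687]
contact_force: [0.4, 3.4, 2.7]
gripper_width: 0.146
```

```bash
python3 st.py
```

```text
16.1 [0.5428 0.1192 0.1427] F [0.4192 3.4424 2.7396] M [ 0.5284 -0.0864  0.7389] j6 2.133927830912982 bar yaw -27.56353458496777 0.14585666665513808
```

Torque is about 0.7 N m, which puts the gasket near 0.08 to 0.1 rad: clearly tight and well below crushing. Next I unwind a few degrees within the hole slack and lift out.

Emit:
apply_moves([
  [1,0,0,0,0,-1.5,0],
  [1,0,0,0,0,-1.5,0],
  [1,0,0,0,0,-1,0],
  [1,0,0,0,0,0,0],
])

```text
time: 16.5
tool_pos: [0.5427, 0.1188, 0.1427]
tool_rot: [0.145, -0.144, -0.692, 0.692]
contact_force: [-0.7, 1.7, 3.1]
gripper_width: 0.149
```

```bash
python3 st.py
```

```text
16.5 [0.5427 0.1188 0.1427] F [-0.6947  1.6772  3.1161] M [0.1871 0.2041 0.0184] j6 2.063995550896369 bar yaw -23.570369072916478 0.14913269650891928
```

Emit:
apply_moves([
  [1,0,-1.5,0,0,0,0],
  [1,0,-3,0,0,0,0],
  [1,0,-4,0,0,0,0],
  [1,0,-6,0,0,0,0],
  [1,0,-6,0,0,0,0],
  [1,0,-10,0,0,0,0],
  [1,0,-15,0,0,0,0],
  [1,0,-12,0,0,0,0],
  [1,0,0,0,0,0,0],
  [1,0,0,0,0,0,0],
])

```text
time: 17.5
tool_pos: [0.5432, 0.1191, 0.2011]
tool_rot: [-0.144, 0.145, 0.692, -0.692]
contact_force: [0.2, 0.1, -2.8]
gripper_width: 0.155
```

```bash
python3 - <<'E'
exec(open('st.py').read())
print(R.from_quat(s["tool_rot"],scalar_first=True).as_matrix())
f=np.mean([manip.grab_frame("scene") for _ in range(4)],0).astype(np.uint8); cv2.imwrite("pics/sc4.png",f)
big=cv2.resize(f[150:280,230:360],None,fx=6,fy=6,interpolation=cv2.INTER_CUBIC);cv2.imwrite("pics/g4.png",big[:600])
E
```

```text
17.5 [0.5432 0.1191 0.2011] F [ 0.1737  0.0784 -2.7898] M [-0.0056  0.0305 -0.0015] j6 2.064074418703854 bar yaw -23.563447045120498 0.15484043880390597
[[-0.9166  0.0013 -0.3998]
 [ 0.3998  0.0001 -0.9166]
 [-0.0012 -1.     -0.0006]]
```

View pics/g4.png

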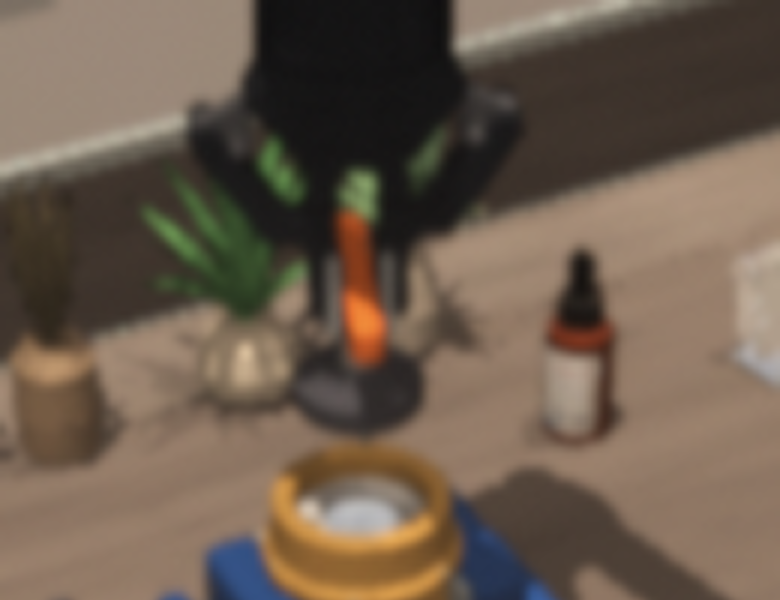

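The spanner is held upright at crop (360,390) over the bore, and the bottle is unmoved. The aligned TCP at two yaws shows the axis sits about 3 mm along the bar from the TCP. Returning to the pickup pose at the same yaw cancels that.

Emit:
apply_moves([
  [1,0,0,0,0,-8,0],
  [1,0,0,0,0,-8,0],
  [1,0,0,0,0,-8.1,0],
  [1,7.8,0,20.5,0,0,0],
  [1,13,0,34,0,0,0],
  [1,13,0,34,0,0,0],
  [1,13,0,34,0,0,0],
  [1,13,0,34,0,0,0],
  [1,13,0,34,0,0,0],
  [1,13,0,34,0,0,0],
  [1,13,0,34,0,0,0],
  [1,8,0,20,0,0,0],
  [1,5,0,12,0,0,0],
  [1,0,0,0,0,0,0],
  [1,0,0,0,0,0,0],
])

```text
time: 19.2
tool_pos: [0.4339, -0.1719, 0.2]
tool_rot: [0.003, -0.003, 0.707, -0.707]
contact_force: [0.5, -1.2, -2.1]
gripper_width: 0.153
```

```bash
python3 - <<'E'
exec(open('st.py').read())
f=np.mean([manip.grab_frame("top") for _ in range(4)],0).astype(np.uint8); cv2.imwrite("pics/top5.png",f)
cv2.imwrite("pics/g5.png",cv2.resize(f[200:300,270:430],None,fx=5,fy=5,interpolation=cv2.INTER_CUBIC))
E
```

```text
19.2 [ 0.4339 -0.1719  0.2   ] F [ 0.4624 -1.17   -2.146 ] M [ 0.0047  0.024  -0.0092] j6 1.024051328985514 bar yaw 0.5405181654685407 0.1526128655464555
```

View pics/g5.png

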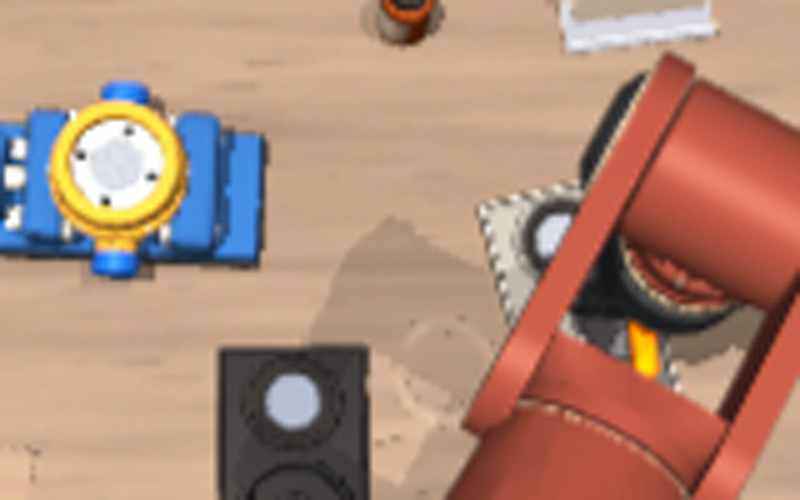

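The ring holes are now at crop (81,155), (129,131), (152,176), (105,201), about -18° modulo 90. The ring therefore turned about 52° clockwise, roughly 0.9 rad, as expected. The bottle at (405,15) is in place. Lowering into the pocket.

Emit:
apply_moves([
  [1,-0.5,10,0.5,0,0,0],
  [1,0,20,0,0,0,0],
  [1,0,25,0,0,0,0],
  [1,0,20,0,0,0,0],
  [1,0,12,0,0,0,0],
  [1,0,10,0,0,0,0],
  [1,0,10,0,0,0,0],
  [1,0,8,0,0,0,0],
  [1,0,6,0,0,0,0],
  [1,0,4,0,0,0,0],
  [1,0,1,0,0,0,0],
  [1,0,0,0,0,0,0],
])

```text
time: 20.6
tool_pos: [0.4345, -0.1731, 0.0745]
tool_rot: [-0.003, 0.003, -0.707, 0.707]
contact_force: [-0.9, -1.1, -1.2]
gripper_width: 0.153
```

Emit:
apply_moves([
  [1,0,1,0,0,0,0],
  [1,0,1,0,0,0,0],
  [1,0,1,0,0,0,0],
  [1,0,0.6,0,0,0,0],
  [1,0,0,0,0,0,0],
])

```text
time: 21.1
tool_pos: [0.4344, -0.173, 0.0708]
tool_rot: [-0.003, 0.003, -0.707, 0.707]
contact_force: [-0.9, 0.4, -0.4]
gripper_width: 0.148
```

Emit:
apply_moves([
  [1,0,0.4,0,0,0,0],
  [1,0,0,0,0,0,0],
  [0.5,0,0,0,0,0,0],
  [0,0,0,0,0,0,0],
  [-1,0,0,0,0,0,0],
  [-1,0,0,0,0,0,0],
  [-1,0,0,0,0,0,0],
  [-1,0,0,0,0,0,0],
  [-1,0,0,0,0,0,0],
  [-1,0,0,0,0,0,0],
  [-1,0,0,0,0,0,0],
  [-1,0,-10,0,0,0,0],
  [-1,0,-20,0,0,0,0],
  [-1,0,-30,0,0,0,0],
  [-1,0,-30,0,0,0,0],
  [-1,0,-30,0,0,0,0],
])

```text
time: 22.7
tool_pos: [0.4343, -0.1729, 0.1923]
tool_rot: [-0.003, 0.003, -0.707, 0.707]
contact_force: [0.8, 0.3, -0.2]
gripper_width: 1.003
```

Emit:
apply_moves([
  [-1,0,0,20,0,0,0],
  [-1,0,0,40,0,0,0],
  [-1,0,0,40,0,0,0],
  [-1,0,0,40,0,0,0],
  [-1,0,0,40,0,0,0],
  [-1,0,0,40,0,0,0],
  [-1,0,0,30,0,0,0],
  [-1,0,0,0,0,0,0],
  [-1,0,0,0,0,0,0],
  [-1,0,0,0,0,0,0],
])

```text
time: 23.7
tool_pos: [0.4367, -0.422, 0.1905]
tool_rot: [0.004, -0.004, 0.707, -0.707]
contact_force: [0.8, 0.3, 0.2]
gripper_width: 1.001
```

```bash
python3 - <<'E'
exec(open('st.py').read())
f=np.mean([manip.grab_frame("top") for _ in range(4)],0).astype(np.uint8); cv2.imwrite("pics/top6.png",f)
cv2.imwrite("pics/g6.png",cv2.resize(f[190:310,170:430],None,fx=3,fy=3,interpolation=cv2.INTER_CUBIC))
E
```

```text
23.7 [ 0.4367 -0.422   0.1905] F [0.8013 0.2822 0.2009] M [-0.0116 -0.0291  0.0329] j6 0.6698685644135424 bar yaw 0.5751853431997205 1.0006187689951416
```

View pics/g6.png

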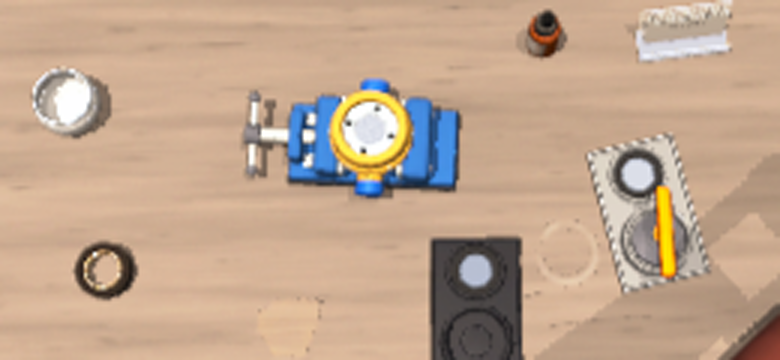

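The spanner stands upright in its pocket at crop (665,230), as at the start. The cup, tape and bottle are in place. One numeric comparison, then hand in.

```bash
python3 - <<'E'
from h import *
for n in("avg","top6"):
    f=cv2.imread(f"pics/{n}.png"); sub=f[245:290,380:402].astype(float);w=np.clip(sub[...,2]-sub[...,0]-70,0,100)*(sub[...,2]>150);Y,X=np.mgrid[245:290,380:402];print(n,(w*X).sum()/w.sum(),(w*Y).sum()/w.sum())
print(manip.job_done())
E
```

```text
avg 391.1714094856379 267.1361389445558
top6 391.31778254928753 266.89133970980544
the job is handed in; nothing more can be done
None
```

The ring is tightened and the spanner is back in its pocket in the larger grey tray. I handed the job in at about 24 s of the 64 s allowed.

- **Finding the holes:** the pins dropped straight into the ring's holes, and the head sat on the ring.
- **Tightening:** I turned the spanner clockwise about 62°. Torque stayed around 0.13–0.3 N m on the thread. It then rose through 0.44 and 0.55 to about 0.74 N m at the gasket. That puts the gasket at roughly 0.08–0.10 rad: past the 0.04 where it is tight and well short of crushing at 0.17.
- **Pressing:** the force on the ring peaked at about 5–6 N in the readings I took.
- **Putting it back:** I backed off the torque within the hole slack before lifting out, so the ring was not loosened.

**Last checks:**
- The spanner is within about 0.3 px (about 1 mm) of where it started in the top view, standing upright.
- The cup, tape and bottle look unmoved.
- The gripper is open and clear of everything.

**Two checks disagreed slightly:**
- The picture shows the ring itself turned about 52° against the spanner's 62°. Pin slack (up to 4.5° before the pins bear), some give in the grip and my eyeballed hole angles (about ±3°) probably explain it.
- The spanner sat about 3 mm off the gripper's centre along the bar. That caused side forces of up to about 6 N while turning, which I trimmed out by feel.

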